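# Load a bottle carrier onto a shaker and shut its keeper bar

### The job

Lift the carrier with the two amber bottles by its top handle, keeping it upright with both bottles in it, and set it down gently, flat on the shaker's platform inside the three-sided fence, while the keeper bar still stands open. Then swing the keeper bar fully shut, past its click, let go, and leave the other things on the bench where they are.

Things in the scene. Friction and masses are not known exactly. Their poses are not given: they have to be found in the camera images.
- carrier: Open grey bottle carrier, 170 (its x) x 90 (its y) mm, walls 60 mm high, two compartments side by side along x; a flat upright at each end rises to the handle on top. Loaded: 0.6 to 1 kg. Origin: centre of its underside, z up. Stands on the bench on the robot's right. May go in either way round (x along or against the bay's x).
- carrier_handle: The carrier's handle, rigid with it and its topmost part: straight aluminium bar, 16 x 16 mm section, 170 mm long along its x. Origin: centre of the bar, 160 mm above the centre of the carrier's underside; axes as the carrier's. The bottle caps end 38 mm below the bar's centre line; below its middle, between the bottles, is free space.
- bottle_a: Loose closed amber bottle, 72 mm diameter, 118 mm high, black cap, standing in the carrier's -x compartment, its foot 4 mm above the carrier's underside. Origin: centre of its underside.
- bottle_b: The same, in the carrier's +x compartment.
- shaker: White laboratory shaker, fixed on the robot's left, 310 (its x) x 230 (its y) mm, turned a little; platform 60 mm above the bench. Origin: underside, near its middle; z up. A steel fence 25 mm high stands round three sides (+x, -x, +y) of a 182 (x) x 102 (y) mm bay; the -y side is open and is closed by the keeper bar.
- bay (a point): Centre of the bay's floor on the platform's top, axes as the shaker's (in its frame: x 0, y +35, z 60 mm). The carrier in place has its origin here, long side along x, with 6 mm free to the fence on each of the three sides.
- keeper (a joint): Keeper bar's angle, rad: 0 = shut (firm stop; bar along the shaker's x across the bay's open side), growing as it swings out level towards -y, at most 1.5. From above it shuts clockwise. It stays where it is left (about 0.3 N at the post moves it); over the last 0.08 rad it clicks over a spring ball, about 4 N at the post, which then holds it shut.
- keeper_hinge (a point): On the upright hinge axis at the bar's mid height, 102 mm above the bench, at the +x end of the bay's open side (shaker's frame: x +125, y -50 mm). The bar, 14 mm square, reaches 260 mm from here, top 109 mm above the bench; two rubber stubs on its inner side stop 6 mm short of the carrier when shut.
- keeper_grip (a point): Middle of the upright black post near the bar's free end by which it is swung: 16 mm diameter, 36 mm high, its foot 109 mm and its top 145 mm above the bench; the point is 127 mm above the bench and 225 mm from the hinge axis. When shut, the carrier's long wall is 40 mm from the post's axis, measured square to the bar: room for a partly opened gripper.
- flask_ring: Bystander: cork ring, 80 mm diameter, 28 mm high, between carrier and shaker, nearer the robot. Origin: centre of its underside.
- spare_bottle: Bystander: amber bottle like those in the carrier, standing alone on the bench to the right of the carrier. Origin: centre of its underside.
- jar: Bystander: white jar with a red cap, 84 mm diameter, 150 mm high, beyond the carrier. Origin: centre of its underside.
- beaker: Bystander: glass beaker, 80 mm diameter, 100 mm high, at the far edge near the middle. Origin: centre of its underside.
- wrench: Bystander: steel spanner, 180 mm long, lying to the left of the shaker. Origin: underside of its middle.

How it is judged:
By the outcome, as a careful person would: the job done as asked, in the order asked, and still so for the second after the job is handed in, with the robot touching nothing.
It also fails if it takes over 64 s, if anything falls off the work surface, if the arm or the gripper's body presses on something with over 40 N, if the wrist force passes 120 N, or if a joint passes its speed limit or range.

### The arm

A 7-joint arm with a two-finger parallel gripper is mounted at the origin on the work surface. World frame = base frame: x ahead of the robot, y to its left, z up, the work surface at z = 0. Lengths are in m, angles in rad, forces in N, time in s.
With the tool pointing down it reaches from about 0.425 to 0.925 m from the base axis. Payload 6.8 kg.
Tool frame: the origin (TCP) lies at the very end of the fingers, on their centre line; the grasp point (between the pads) lies 19 mm behind it (grip_point_offset is the distance from the TCP to the grasp point, in m); z points along the fingers, y is the line along which they close (so a half turn about z gives the same grasp; the last joint's range is limited). The gripper opens to 85 mm and grips with 20 to 120 N. Pads are 22 mm wide; open, the fingers measure 114 mm over their backs; the gripper's body (76 mm by 85 mm) begins 54 mm behind the grasp point. The pads swing forward as they close: fully open they stand 13 mm farther back than shut.
Start: joints at [1.097, 0.477, 0.022, 1.555, -0.011, 1.109, -0.083], TCP at [0.241, -0.63, 0.231] pointing down, gripper open.
Joint ranges: [-2.96, 2.96], [-0.34, 2.1], [-1.41, 1.46], [0.24, 2.44], [-1.37, 4.51], [0.17, 1.92], [-2.96, 2.96]. Speed limits (rad/s): [2.39, 2.39, 3.14, 3.14, 3.14, 3.14, 3.14].

### API

Orientations are given as a unit quaternion [w, x, y, z].
In Python, from station import * gives the robot as it stands.
- The arm moves only by the tool carry_out, never from a script. Its argument "rows" is text: rows parted by semicolons, each of 4 numbers parted by spaces: the shift along the world's x, y, z in mm, then the turn about the world's z in degrees. In form: dx dy dz yaw; .... A call has 1 to 10 rows; each row shifts and turns the commanded pose from where the row before left it; what a row does not reach is not made up. A row lasts 1/8 s, in which the tool goes at most 62.5 mm and 10.7 degrees, less where a joint would pass 70% of its speed; a pose out of reach is approached as far as the arm can. A call is refused whole if a number of a shift passes 62.5 or a number of a turn 10.7, either way. A call with a gripper value outside its range is refused whole. "claw" is the finger opening in mm, from 0 to 85.4, set as the call begins (left out, the last holds). The fingers move at their own pace and stop on an object; "force" is the grip in N (left out, the last holds). Time passes only in rows, so rows that do not move let the fingers close. It gives the time, the measured TCP pose, the force, the opening and the grip force at its end, in the units of the state.
- get_obs(): the state, without advancing time (a new reading comes with each control period).
- read_camera(name): name is "scene" or "side" or "wrist"; returns a dict with "img" (420x560x3 uint8, blue, green, red), "fov_y" (degrees; the focal length in pixels is half the picture's height over the tangent of half this angle, whatever the lens; pixels are square), "cx", "cy" (the principal point, pixels), "world_to_cam" (4x4, takes a point from world to camera coordinates). Camera axes: x right, y up, looking along -z (the intrinsics and any distortion apply to the point x, -y, -z); pixel columns grow to the right and rows downward; lengths in m; the calibration is good to about 2 mm. A picture is of the moment at which its call begins. There is no depth.
- hand_in(): hands the job in; it is judged then, once.
Trained networks look in the newest picture that a camera, given by its name, has taken for a name from the list of things; names that differ only in an ending like _2 or _b are one class to them, and where a whole thing is asked for, a point or a joint stands for the part that bears it (a point fixed in the world has none). Each returns a list of dicts, best first, with "confidence" (0 to 1); they miss things now and then, are a little off and sometimes report something else, mostly with a low value. They report only what shows in the picture. A call takes as long as a camera call.
- recognise(camera, thing): "centre" ([column, row] in pixels, amid what is visible of it).
- outline_of(camera, thing): "pixels" (420x560 bool, what is visible of it) and "centre" ([column, row] in pixels, amid what is visible of it).
- place_of(camera, thing): "centre" ([column, row] in pixels: a listed point, or the origin of a listed thing).
The state is a dict: "t": time; "q": joint angles; "joint_vel": joint speeds; "joint_torque": joint torques, N m; "eef_pos": TCP position; "tool_rot": TCP orientation; "contact_force": force on the tool from outside, world axes, zero at the start; "torque": the same for the moment, N m; "gripper_width": opening from 0.0 (shut) to 1.0 (fully open); "grasp_force": force on a finger pad.
Only numpy, scipy, OpenCV 4.12 (cv2) and the standard library are available. Lean on these libraries where they do the work, as an engineer would, in place of code of your own. Each camera call takes 0.05 s, during which the arm holds its last target. There are 200 camera calls.

## Working session

There is one attempt and no reset: what is moved stays moved. The work goes in short steps, Python scripts to look and compute and a tool call to move; the robot and the scene stay as the last step left them, time stands still between calls to the robot, and variables do not carry over. Pictures are saved under pics/ and viewed, at most 10 in all, crops included, and the job is handed in when it is done.

Besides the shell and the picture viewer there is one more tool, called after "Request:" as a command line: name --argument value ..., lists and objects as JSON in quotes. carry_out: Moves the arm, as the interface text tells. Its arguments: {"type":"object","properties":{"rows":{"type":"string"},"claw":{"type":"number"},"force":{"type":"number"}},"required":["rows"]}

```bash
mkdir -p pics
cat > h.py <<'E'
from station import *
import numpy as np, cv2
def cam(n):
    c=read_camera(n); return c
def ray(c,px):
    h=c["img"].shape[0]; f=h/2/np.tan(np.radians(c["fov_y"])/2)
    d=np.array([(px[0]-c["cx"])/f,-(px[1]-c["cy"])/f,-1.])
    M=np.array(c["world_to_cam"]); R=M[:3,:3]; o=-R.T@M[:3,3]; d=R.T@d
    return o,d/np.linalg.norm(d)
def onz(c,px,z):
    o,d=ray(c,px); return o+d*(z-o[2])/d[2]
def proj(c,p):
    h=c["img"].shape[0]; f=h/2/np.tan(np.radians(c["fov_y"])/2)
    q=np.array(c["world_to_cam"])@np.r_[p,1]; return np.array([c["cx"]+f*q[0]/-q[2],c["cy"]-f*q[1]/-q[2]])
E
python3 - <<'E'
from h import *
np.set_printoptions(precision=4,suppress=True)
ims=[]
for n in ["scene","side","wrist"]:
    c=cam(n); ims.append(c["img"]); print(n,{k:v for k,v in c.items() if k not in("img","world_to_cam")}, ray(c,(c["cx"],c["cy"])))
    for t,z in [("carrier",0),("carrier_handle",.16),("bottle_a",.004),("shaker",0),("bay",.06),("keeper_hinge",.102),("keeper_grip",.127),("flask_ring",0),("spare_bottle",0),("jar",0),("beaker",0)]:
        for r in place_of(n,t)[:2]: print(t,np.round(r["centre"],1),round(r["confidence"],2),onz(c,r["centre"],z))
cv2.imwrite("pics/a.png",ims[0]);cv2.imwrite("pics/b.png",ims[1])
o=get_obs();print(o)
E
```

```text
scene {'fov_y': 51.50071612818437, 'cx': 279.32817692074747, 'cy': 199.2929005331314} (array([1.1621, 0.8658, 1.0822]), array([-0.3984, -0.6246, -0.6717]))
carrier [256.5 170.5] 0.93 [ 0.508  -0.3325  0.    ]
carrier_handle [253.5 136.4] 0.63 [ 0.513  -0.3394  0.16  ]
bottle_a [268.4 166.1] 0.89 [ 0.4553 -0.3283  0.004 ]
bottle_a [246.5 174.6] 0.68 [ 0.5569 -0.3258  0.004 ]
shaker [326.4 280.2] 0.95 [0.5916 0.2489 0.    ]
bay [336.  275.3] 0.91 [0.5884 0.2834 0.06  ]
keeper_hinge [284.4 255. ] 0.57 [0.6965 0.169  0.102 ]
keeper_grip [304.6 205.5] 0.79 [0.5415 0.0448 0.127 ]
keeper_grip [283.  258.3] 0.49 [0.7183 0.1951 0.127 ]
flask_ring [314.4 209. ] 0.82 [ 0.439  -0.0307  0.    ]
flask_ring [217.5 201. ] 0.32 [ 0.7199 -0.2496  0.    ]
spare_bottle [249.4 177. ] 0.68 [ 0.5521 -0.3113  0.    ]
spare_bottle [231.7 146.7] 0.6 [ 0.5181 -0.5282  0.    ]
jar [219.8 201.5] 0.6 [ 0.7138 -0.2428  0.    ]
beaker [230.4 240.7] 0.9 [ 0.7691 -0.0497  0.    ]
side {'fov_y': 53.34298794719913, 'cx': 280.4796441408102, 'cy': 208.42529954853123} (array([0.3279, 0.9393, 0.8548]), array([ 0.2285, -0.7
[... 754 characters left out ...]
7  0.    ]
wrist {'fov_y': 62.0145988975095, 'cx': 272.9597198099672, 'cy': 205.12470838886114} (array([ 0.3184, -0.6011,  0.3741]), array([-0.2984, -0.1147, -0.9475]))
{'t': 1.8, 'q': array([ 1.0969,  0.477 ,  0.0224,  1.5554, -0.0115,  1.1093, -0.0831]), 'joint_vel': array([-0.0001,  0.0011, -0.0001,  0.0012, -0.0001,  0.0004, -0.0001]), 'joint_torque': array([  0.0001, -59.6309,   1.6063, -28.1542,   0.0125,   0.0016,
         0.    ]), 'eef_pos': array([ 0.2415, -0.6304,  0.2313]), 'tool_rot': array([ 0.    ,  0.9833,  0.1819, -0.    ]), 'contact_force': array([ 0.7726, -0.8127, -0.4981]), 'torque': array([0.0126, 0.0028, 0.0072]), 'grasp_force': 0.0, 'gripper_width': 0.9984691172305795}
```

View pictures.

View pics/a.png

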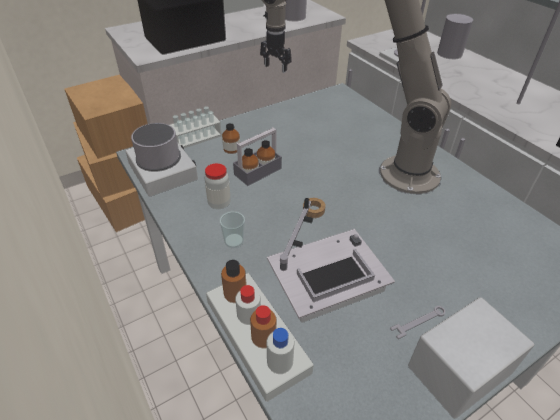

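View pics/b.png

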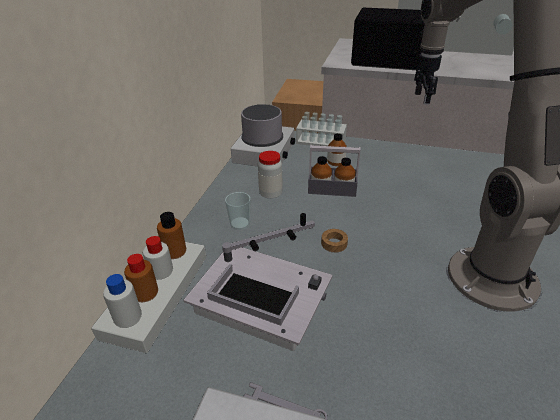

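Request:
carry_out --rows "20 30 25 0;25 42 15 0;25 50 15 0;25 50 15 0;25 50 15 0;25 50 15 0;25 50 15 0;20 50 15 0;20 50 15 0;20 50 10 0"

```text
t: 3.05
eef_pos: [0.472, -0.1567, 0.3874]
tool_rot: [0.0, 0.983, 0.182, 0.001]
contact_force: [1.2, 0.1, -0.8]
gripper_width: 0.999
grasp_force: 0.0
```

Request:
carry_out --rows "20 50 5 0;20 50 5 0;20 50 5 0;10 50 0 0;10 50 0 0;10 50 0 0;10 40 0 0;0 10 0 0;0 0 0 0;0 0 0 0"

```text
t: 4.3
eef_pos: [0.5717, 0.1897, 0.4014]
tool_rot: [0.001, 0.984, 0.181, 0.0]
contact_force: [0.5, 0.1, 0.7]
gripper_width: 0.998
grasp_force: 0.0
```

Run:
```python
from h import *
np.set_printoptions(precision=4,suppress=True)
c=cam("wrist"); cv2.imwrite("pics/c.png",c["img"]); o=get_obs(); print(o["t"],o["eef_pos"],o["tool_rot"])
np.save("c.npy",c,allow_pickle=True)
for t,z in [("shaker",0),("bay",.06),("keeper_hinge",.102),("keeper_grip",.127),("flask_ring",0)]:
  for r in place_of("wrist",t)[:2]: print(t,np.round(r["centre"],1),round(r["confidence"],2),onz(c,r["centre"],z))
```

```text
4.35 [0.5718 0.1897 0.4015] [0.0005 0.9836 0.1805 0.0002]
shaker [241.6 121.2] 0.9 [0.5862 0.2454 0.    ]
bay [212.9 107.3] 0.58 [0.5966 0.2843 0.06  ]
keeper_hinge [320.8  50.7] 0.77 [0.7063 0.1807 0.102 ]
keeper_grip [373.  229.3] 0.91 [0.5325 0.0359 0.127 ]
flask_ring [372.6 227.5] 0.72 [ 0.4998 -0.0178  0.    ]
flask_ring [364.7 254.8] 0.61 [ 0.4491 -0.0275  0.    ]
```

View pics/c.png

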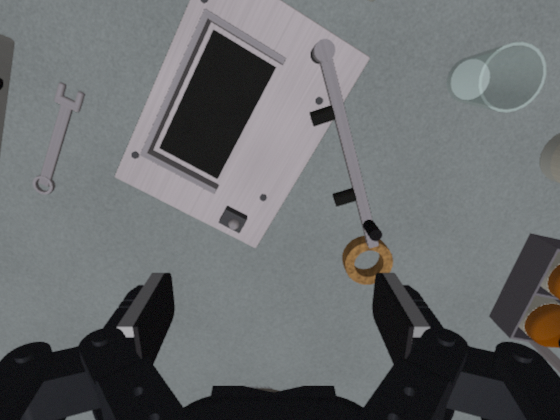

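Run:
```python
from h import *
c=np.load("c.npy",allow_pickle=True).item()
im=c["img"][0:200,110:377]; cv2.imwrite("pics/d.png",cv2.resize(im,None,fx=3,fy=3,interpolation=cv2.INTER_CUBIC)[:600,:800])
for p in [(116,178),(255,247),(369,59)]: print(onz(c,p,.06))
for p in [(160,153),(219,180),(276,66),(218,29)]: print(onz(c,p,.06))
```

```text
[0.45481946 0.3836563  0.06      ]
[0.42354042 0.16176407 0.06      ]
[0.72480645 0.11547701 0.06      ]
[0.5118683 0.3343891 0.06     ]
[0.5042081  0.24564765 0.06      ]
[0.6745479  0.22390988 0.06      ]
[0.68889559 0.30707679 0.06      ]
```

View pics/d.png

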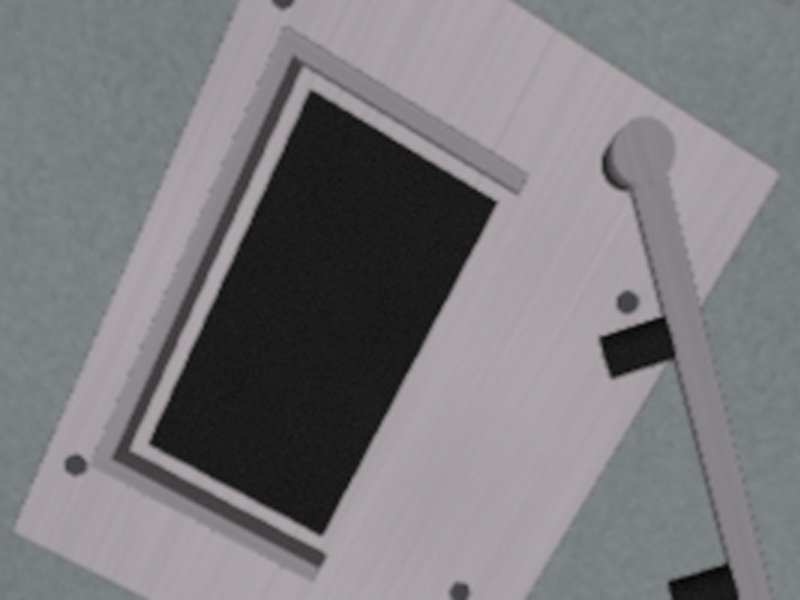

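```bash
cat > fit.py <<'E'
from h import *
from scipy.optimize import least_squares
c=np.load("c.npy",allow_pickle=True).item()
P=lambda x,y:np.array([(x+.5)/3-.5+110,(y+.5)/3-.5])
def pts(v):
    x,y,th,t,e,a,b=v
    L=[( .091+t,.051+t,.025,286,28),(-.091-t,.051+t,.025,95,462),(.091+t,-e,.025,527,178),(-.091-t,-e,.025,316,580),
       (-.091,.051,.025,118,457),(.091,.051,.025,298,60),(.091,-e,.025,520,195),(-.091,-e,.025,327,562),
       (-.091,.051,0,130,450),(-.091,-e,0,323,552),
       (a,b,.0,310,91),(a,-b,0,497,202),(-a,-b,0,323,534),(-a,b,0,149,443)]
    r=[]
    for X,Y,Z,u,w in L:
        p=np.array([x+np.cos(th)*X-np.sin(th)*Y,y+np.sin(th)*X+np.cos(th)*Y,.06+Z]); r.append(proj(c,p)-P(u,w))
    return np.array(r)
s=least_squares(lambda v:pts(v).ravel(),[.59,.28,-.1,.006,.051,.085,.045],loss="soft_l1")
x,y,th=s.x[:3]; print(s.x,np.degrees(th)); print(pts(s.x).round(1))
R=lambda X,Y:(x+np.cos(th)*X-np.sin(th)*Y,y+np.sin(th)*X+np.cos(th)*Y)
h=R(.125,-.085);print("hinge",h,"shut grip",R(.125-.225,-.085))
# hinge from picture (cap top ~z .11), grip post top
for u,z in [((643/3+110,147/3),.112)]: print("hinge seen",onz(c,u,z))
for z in(.127,.145):print(proj(c,np.r_[h,z]))
print("post",onz(c,(371,230),.127),onz(c,(369,224),.145))
E
python3 fit.py
```

```text
[ 0.59622626  0.28032871 -0.14830369  0.00639047  0.05095524  0.08412154
  0.04458281] -8.497175547729324
[[ 0.3  0.6]
 [-0.4  0.6]
 [ 0.4 -0.2]
 [-0.4 -0.2]
 [-1.6  0.4]
 [-1.2 -1.8]
 [ 0.1 -0.9]
 [-2.   1.8]
 [ 0.5 -0.4]
 [ 2.   0.4]
 [ 0.5 -0.2]
 [ 0.3  0.4]
 [ 0.1  0.2]
 [ 0.4 -0.2]]
hinge (np.float64(0.7072944950577065), np.float64(0.17779165958831725)) shut grip (np.float64(0.48476428662907056), np.float64(0.21103780728557456))
hinge seen [0.70805964 0.17856233 0.112     ]
[326.62576508  48.56637719]
[329.15185801  46.76395453]
post [0.53067779 0.03784688 0.127     ] [0.54209292 0.05146498 0.145     ]
```

Request:
carry_out --rows "-10 -50 0 0;-10 -50 0 0;-10 -50 0 0;-10 -50 0 0;-10 -50 0 0;-5 -50 0 0;-5 -50 0 0;0 -50 0 0;0 -50 0 0;0 -50 0 0"

```text
t: 5.85
eef_pos: [0.5112, -0.3101, 0.4016]
tool_rot: [0.0, 0.983, 0.182, 0.0]
contact_force: [0.6, 0.4, 0.4]
gripper_width: 0.996
grasp_force: 0.0
```

Request:
carry_out --rows "0 -30 0 -5;0 0 0 -5;0 0 0 -5;0 0 0 0;0 0 0 0"

```text
t: 6.48
eef_pos: [0.5114, -0.3383, 0.4014]
tool_rot: [0.0, 0.999, 0.053, 0.0]
contact_force: [-0.5, 0.0, 0.4]
gripper_width: 1.002
grasp_force: 0.0
```

Run:
```python
from h import *
np.set_printoptions(precision=4,suppress=True)
c=cam("wrist"); cv2.imwrite("pics/e.png",c["img"]); o=get_obs(); print(o["t"],o["eef_pos"],o["tool_rot"])
np.save("e.npy",c,allow_pickle=True)
for t,z in [("carrier",0),("carrier_handle",.16),("bottle_a",.004)]:
  for r in place_of("wrist",t)[:2]: print(t,np.round(r["centre"],1),round(r["confidence"],2),onz(c,r["centre"],z))
```

```text
6.525 [ 0.5114 -0.3383  0.4014] [0.     0.9986 0.0527 0.    ]
carrier [263.2 143.8] 0.71 [ 0.5091 -0.3237  0.    ]
carrier_handle [262.4 166.4] 0.66 [ 0.5087 -0.327   0.16  ]
carrier_handle [ 72.9 160.3] 0.37 [ 0.4932 -0.1168  0.16  ]
bottle_a [265.7 171.5] 0.82 [ 0.4667 -0.3319  0.004 ]
bottle_a [259.1 120.8] 0.81 [ 0.5435 -0.3142  0.004 ]
```

View pics/e.png

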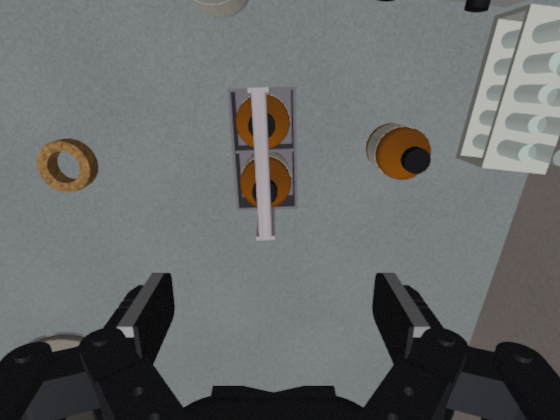

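Run:
```python
from h import *
c=np.load("e.npy",allow_pickle=True).item()
g=c["img"]
a=onz(c,(259,89),.168);b=onz(c,(265.5,239),.168);d=a-b
print(a,b,(a+b)/2,np.linalg.norm(d),np.degrees(np.arctan2(d[1],d[0])))
# refine: bright bar edges per row
gr=cv2.cvtColor(g,cv2.COLOR_BGR2GRAY).astype(int)
L=[]
for r in range(98,236,4):
    row=gr[r,240:290]; hsv=cv2.cvtColor(g[r:r+1,240:290],cv2.COLOR_BGR2HSV)[0]
    m=np.where((row>150)&(hsv[:,1]<40))[0]
    if len(m)>5: L.append(np.r_[onz(c,(240+(m[0]+m[-1])/2,r),.168)[:2],len(m)])
L=np.array(L); k=np.polyfit(L[:,0],L[:,1],1); print(len(L),np.degrees(np.arctan(k[0])),"y at .51",np.polyval(k,.51),np.std(L[:,1]-np.polyval(k,L[:,0])),L[:,2])
```

```text
[ 0.59017366 -0.31586665  0.168     ] [ 0.42449086 -0.33910237  0.168     ] [ 0.50733226 -0.32748451  0.168     ] 0.1673041742983774 7.983220168346535
35 8.241849717961271 y at .51 -0.32588950783912307 0.0002256707344322715 [13. 13. 12. 12. 12. 12. 11. 12. 12. 12. 11. 11. 11. 12. 12. 11. 11. 12.
 12. 12. 11. 11. 11. 12. 11. 11. 11. 11. 11. 11. 11. 11. 11. 11. 10.]
```

Request:
carry_out --rows "-2 6 -30 2;-2 6 -50 0;0 0 -50 0;0 0 -40 0;0 0 -30 0;0 0 -20 0;0 0 -20 0;0 0 -15 0;0 0 -6 0;0 0 0 0" --claw 60

```text
t: 7.92
eef_pos: [0.5075, -0.3264, 0.1403]
tool_rot: [-0.0, 0.998, 0.069, -0.0]
contact_force: [-0.2, -0.4, 0.1]
gripper_width: 0.705
grasp_force: 0.0
```

Request:
carry_out --rows "0 0 0 0;0 0 0 0;0 0 0 0;0 0 0 0;0 0 0 0;0 0 0 0;0 0 0 0;0 0 0 0" --claw 0 --force 80

```text
t: 8.93
eef_pos: [0.5078, -0.3262, 0.1411]
tool_rot: [0.0, 0.998, 0.07, 0.0]
contact_force: [-1.1, 2.4, 5.9]
gripper_width: 0.173
grasp_force: 79.0
```

Request:
carry_out --rows "0 0 5 0;0 0 10 0;0 0 15 0;0 0 20 0;0 0 25 0;0 0 30 0;0 0 30 0;0 0 25 0;0 0 15 0;0 0 5 0"

```text
t: 10.18
eef_pos: [0.5076, -0.3264, 0.3213]
tool_rot: [0.0, 0.998, 0.069, 0.001]
contact_force: [-0.0, -0.4, -8.5]
gripper_width: 0.172
grasp_force: 78.2
```

Run:
```python
from h import *
c=cam("scene"); s=cam("side"); o=get_obs(); print(o["eef_pos"],o["contact_force"],o["torque"],o["gripper_width"],o["grasp_force"])
cv2.imwrite("pics/f.png",np.hstack([cv2.resize(c["img"][40:240,180:380],(400,400)),cv2.resize(s["img"][60:260,230:430],(400,400))]))
```

```text
[ 0.50728909 -0.32632194  0.32018063] [-0.67693708  0.41960547 -6.81434151] [ 0.02285694 -0.14319975 -0.06781854] 0.17091169988693317 78.2105827331543
```

View pics/f.png

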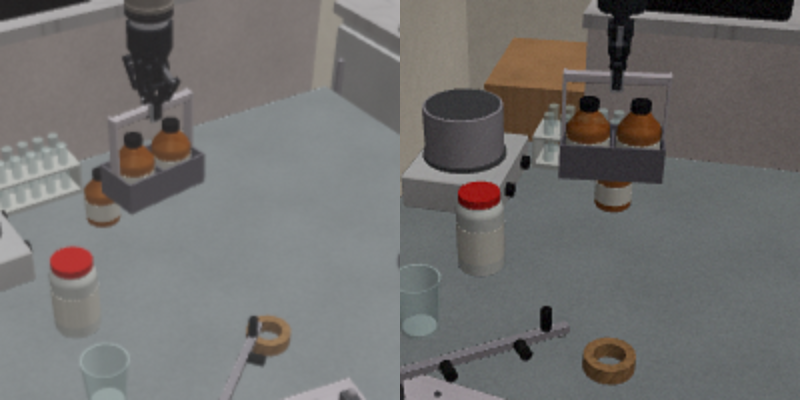

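Request:
carry_out --rows "1 5 0 0;2 12 0 -1;4 20 0 -1;5 28 0 -1;6 36 0 -1;6 42 0 -1;6 45 0 -1;6 45 0 -1;6 45 0 -1;6 45 0 -1"

```text
t: 11.52
eef_pos: [0.555, -0.0008, 0.32]
tool_rot: [-0.0, 1.0, -0.009, -0.0]
contact_force: [1.7, -0.2, -7.3]
gripper_width: 0.173
grasp_force: 78.2
```

Request:
carry_out --rows "6 45 0 -1;6 42 0 -1;6 40 0 -1;6 36 0 -1;5 32 0 -1;4 28 0 -1;3 22 0 -1;2 18 0 -0.6;2 12 0 0;1 9 0 0"

```text
t: 12.78
eef_pos: [0.5965, 0.2809, 0.3201]
tool_rot: [0.0, 0.997, -0.075, -0.0]
contact_force: [-0.1, 0.3, -6.9]
gripper_width: 0.173
grasp_force: 78.2
```

Request:
carry_out --rows "0 0 -10 0;0 0 -20 0;0 0 -20 0;0 0 -10 0;0 0 0 0;0 0 0 0"

```text
t: 13.52
eef_pos: [0.5969, 0.281, 0.2612]
tool_rot: [-0.0, 0.997, -0.075, 0.001]
contact_force: [-0.4, 0.4, -6.7]
gripper_width: 0.168
grasp_force: 78.4
```

Run:
```python
from h import *
np.set_printoptions(precision=4,suppress=True)
c=cam("scene"); s=cam("side"); w=cam("wrist"); o=get_obs(); print(o["t"],o["eef_pos"],o["tool_rot"],o["contact_force"],o["torque"],o["gripper_width"])
np.save("g.npy",[c,s,w],allow_pickle=True)
z=o["eef_pos"][2]+.019-.16; th=np.radians(-8.5); x,y=o["eef_pos"][:2]; print("bottom z",z)
def draw(c):
    g=cv2.resize(c["img"],None,fx=4,fy=4,interpolation=cv2.INTER_CUBIC)
    def poly(P,col):
        q=np.array([(proj(c,p)+.5)*4-.5 for p in P]); cv2.polylines(g,[q.round().astype(int).reshape(-1,1,2)],True,col,1)
    def R(x0,y0,z,a,b): return [(x0+np.cos(th)*X-np.sin(th)*Y,y0+np.sin(th)*X+np.cos(th)*Y,z) for X,Y in((a,b),(a,-b),(-a,-b),(-a,b))]
    poly(R(x,y,z,.085,.045),(0,0,255));poly(R(x,y,z+.06,.085,.045),(0,0,255));poly(R(x,y,z+.168,.085,.008),(0,0,255))
    poly(R(.5962,.2803,.085,.0974,.0574),(0,255,0)); poly(R(.5962,.2803,.06,.091,.051),(0,255,255))
    u=((proj(c,(x,y,z+.06))+.5)*4).astype(int); g=g[u[1]-300:u[1]+300,u[0]-200:u[0]+200]; return g
cv2.imwrite("pics/g.png",np.hstack([draw(c),draw(s)]))
```

```text
13.675 [0.5968 0.281  0.2612] [-0.0004  0.9972 -0.0753  0.0007] [ 0.9093  1.0741 -8.4265] [ 0.0478 -0.0556  0.0288] 0.17279075864309248
bottom z 0.12021502960931571
```

View pics/g.png

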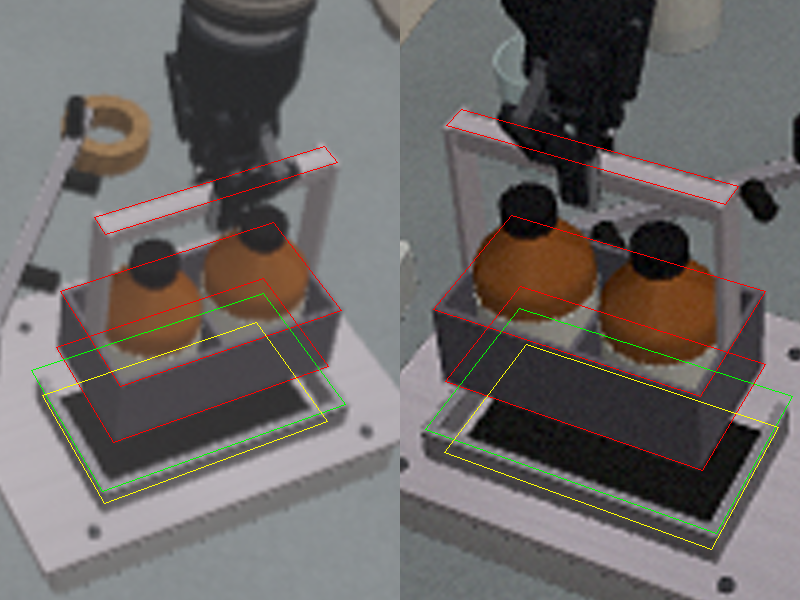

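Request:
carry_out --rows "0 -0.5 -10 0;0 0 -12 0;0 0 -12 0;0 0 -8 0;0 0 -5 0;0 0 -4 0;0 0 -3 0;0 0 -2 0;0 0 0 0"

```text
t: 14.8
eef_pos: [0.5964, 0.2801, 0.2043]
tool_rot: [0.0, 0.997, -0.075, -0.0]
contact_force: [-0.3, 0.9, -7.2]
gripper_width: 0.172
grasp_force: 78.4
```

Request:
carry_out --rows "0 0 -1 0;0 0 -1 0;0 0 -1 0;0 0 -0.5 0;0 0 0 0;0 0 0 0"

```text
t: 15.55
eef_pos: [0.5966, 0.2803, 0.2011]
tool_rot: [-0.0, 0.997, -0.075, 0.0]
contact_force: [-0.3, 1.0, -4.5]
gripper_width: 0.17
grasp_force: 78.8
```

Request:
carry_out --rows "0 0 -0.5 0;0 0 -0.5 0;0 0 0 0;0 0 0 0"

```text
t: 16.05
eef_pos: [0.5967, 0.2803, 0.2011]
tool_rot: [-0.0, 0.997, -0.075, 0.001]
contact_force: [-3.1, -2.5, 6.5]
gripper_width: 0.174
grasp_force: 80.2
```

Request:
carry_out --rows "0 0 0 0;0 0 0 0;0 0 0 0;0 0 0 0;0 0 0 0;0 0 0 0" --claw 45

```text
t: 16.8
eef_pos: [0.5965, 0.2802, 0.1998]
tool_rot: [0.0, 0.997, -0.075, 0.0]
contact_force: [0.1, -0.4, 0.3]
gripper_width: 0.526
grasp_force: 0.0
```

Request:
carry_out --rows "0 0 10 0;0 0 30 0;0 0 40 0;0 0 40 0;0 0 20 0;0 0 0 0"

```text
t: 17.55
eef_pos: [0.5971, 0.2808, 0.3424]
tool_rot: [-0.001, 0.997, -0.075, 0.002]
contact_force: [-0.0, 0.1, -0.6]
gripper_width: 0.525
grasp_force: 0.0
```

Run:
```python
from h import *
np.set_printoptions(precision=4,suppress=True)
o=get_obs(); print(o["t"],o["eef_pos"],o["contact_force"])
for n in ["scene","side","wrist"]:
    c=cam(n); np.save("h_%s.npy"%n,c,allow_pickle=True)
    for t,z in [("keeper_grip",.127),("carrier",.06),("bottle_a",.064)]:
        for r in place_of(n,t)[:2]: print(n,t,np.round(r["centre"],1),round(r["confidence"],2),onz(c,r["centre"],z))
ims=[]
for n in ["scene","side"]:
    c=np.load("h_%s.npy"%n,allow_pickle=True).item()
    g=cv2.resize(c["img"],None,fx=3,fy=3,interpolation=cv2.INTER_CUBIC); u=(proj(c,(.57,.18,.1))*3).astype(int); ims.append(g[u[1]-250:u[1]+250,u[0]-200:u[0]+200])
cv2.imwrite("pics/h.png",np.hstack(ims))
```

```text
17.55 [0.5971 0.2808 0.3424] [-0.03    0.1467 -0.5798]
scene keeper_grip [307.5 206.7] 0.74 [0.5367 0.0543 0.127 ]
scene carrier [332.2 272.9] 0.89 [0.5926 0.2705 0.06  ]
scene bottle_a [322.8 279.1] 0.91 [0.6319 0.2768 0.064 ]
scene bottle_a [220.2 200.7] 0.47 [ 0.7373 -0.1802  0.064 ]
side keeper_grip [302.4 220.7] 0.71 [0.5308 0.045  0.127 ]
side carrier [252.1 296.5] 0.81 [0.5995 0.2886 0.06  ]
side bottle_a [264.3 301.6] 0.96 [0.5641 0.2994 0.064 ]
side bottle_a [240.6 288.3] 0.92 [0.6349 0.2739 0.064 ]
wrist keeper_grip [506.9 193.8] 0.96 [0.5344 0.0379 0.127 ]
wrist carrier [270.9 155.1] 0.71 [0.6005 0.2813 0.06  ]
wrist carrier [506.2 194.9] 0.61 [ 0.506  -0.0048  0.06  ]
wrist bottle_a [271.9 192.6] 0.74 [0.5545 0.2871 0.064 ]
wrist bottle_a [268.  123.4] 0.57 [0.6386 0.2789 0.064 ]
```

View pics/h.png

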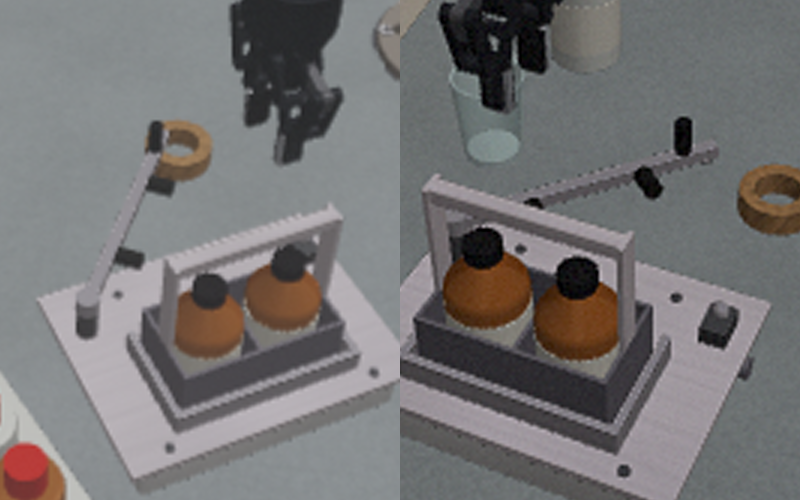

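Request:
carry_out --rows "-4 -15 0 4;-8 -30 0 6;-8 -35 0 6;-8 -35 0 6;-8 -35 0 6;-8 -35 -10 6;-8 -30 -20 6;-8 -20 -20 6;-5 -10 -20 1.6;0 0 0 0"

```text
t: 19.4
eef_pos: [0.5304, 0.034, 0.2687]
tool_rot: [-0.0, 0.943, 0.333, -0.001]
contact_force: [-0.3, 0.6, -0.1]
gripper_width: 0.531
grasp_force: 0.0
```

Request:
carry_out --rows "0 0 0 0;0 0 0 0"

```text
t: 19.65
eef_pos: [0.5322, 0.0362, 0.2709]
tool_rot: [0.0, 0.943, 0.334, 0.001]
contact_force: [-0.2, 0.5, 0.4]
gripper_width: 0.528
grasp_force: 0.0
```

Run:
```python
from h import *
np.set_printoptions(precision=4,suppress=True)
o=get_obs(); print(o["t"],o["eef_pos"],o["tool_rot"],o["q"])
c=cam("wrist"); np.save("i.npy",c,allow_pickle=True)
for r in place_of("wrist","keeper_grip")[:2]: print(r["centre"],r["confidence"],onz(c,r["centre"],.127))
g=c["img"].copy()
for k in (.8,.83,.86):
    a=np.radians(171.5)+k; p=np.array([.7073+.225*np.cos(a),.1778+.225*np.sin(a)]); print(k,p)
    for z in(.109,.145): cv2.circle(g,tuple(proj(c,np.r_[p,z]).round().astype(int)),2,(0,int(255*(k==.83)),255),-1)
cv2.imwrite("pics/i.png",g)
```

```text
19.65 [0.5322 0.0362 0.2709] [0.0001 0.9426 0.3338 0.001 ] [ 0.2426  0.2462 -0.5035  1.8205  0.1319  1.1061 -1.1973]
[269.3, 186.0] 0.88 [0.5328 0.0401 0.127 ]
0.8 [0.5284 0.0413]
0.83 [0.5326 0.036 ]
0.86 [0.5369 0.0309]
```

View pics/i.png

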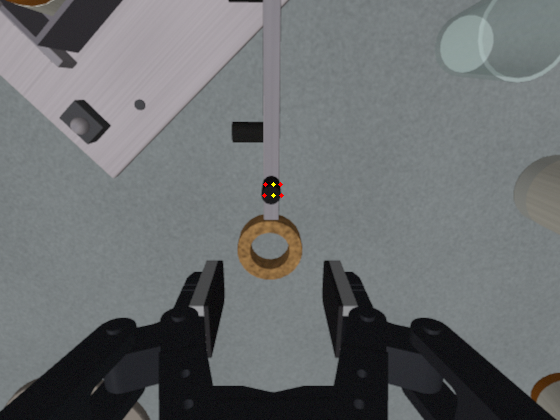

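Request:
carry_out --rows "-1 1 -30 0;0 0 -35 0;0 0 -30 0;0 0 -25 0;0 0 -20 0;0 0 -10 0;0 0 -5 0;0 0 0 0;0 0 0 0" --claw 40

```text
t: 20.88
eef_pos: [0.531, 0.0362, 0.1155]
tool_rot: [0.0, 0.943, 0.333, 0.001]
contact_force: [0.7, -0.1, 0.1]
gripper_width: 0.469
grasp_force: 0.0
```

Request:
carry_out --rows "0 0 0 0;0 0 0 0;0 0 0 0;0 0 0 0;0 0 0 0;0 0 0 0;0 0 0 0" --claw 0 --force 25

```text
t: 21.75
eef_pos: [0.5308, 0.0361, 0.1153]
tool_rot: [0.0, 0.943, 0.333, 0.0]
contact_force: [-1.3, -0.9, 5.0]
gripper_width: 0.177
grasp_force: 26.2
```

Run:
```python
from h import *
o=get_obs(); p=o["eef_pos"][:2]; print(o["t"],o["eef_pos"],o["gripper_width"],o["contact_force"])
h=np.array([.7073,.1778]); d=p-h; a=np.arctan2(d[1],d[0])%(2*np.pi); k=a-np.radians(171.5); print(k,np.hypot(*d))
end=-0.012; n=20; q=h+d
w=np.r_[np.linspace(k,.12,17)[1:],.09,.05,.02,0,end] 
cur=p; pk=k
for kk in w:
    t=h+np.hypot(*d)*np.array([np.cos(np.radians(171.5)+kk),np.sin(np.radians(171.5)+kk)]); m=(t-cur)*1000; print("%.1f %.1f 0 %.1f;"%(m[0],m[1],np.degrees(kk-pk)),end=""); cur=t; pk=kk
print(cur)
```

```text
21.75 [0.53075701 0.03611233 0.11525661] 0.17721010554311586 [-1.29570047 -0.9138795   5.00474093]
0.8246575296073351 0.2263687762049529
-6.1 7.9 0 -2.5;-5.7 8.2 0 -2.5;-5.3 8.4 0 -2.5;-5.0 8.6 0 -2.5;-4.6 8.9 0 -2.5;-4.2 9.0 0 -2.5;-3.8 9.2 0 -2.5;-3.4 9.4 0 -2.5;-3.0 9.5 0 -2.5;-2.5 9.6 0 -2.5;-2.1 9.7 0 -2.5;-1.7 9.8 0 -2.5;-1.3 9.9 0 -2.5;-0.8 9.9 0 -2.5;-0.4 10.0 0 -2.5;0.1 10.0 0 -2.5;0.3 6.8 0 -1.7;0.7 9.0 0 -2.3;0.8 6.7 0 -1.7;0.6 4.5 0 -1.1;0.4 2.7 0 -0.7;[0.48383531 0.21394355]
```

Request:
carry_out --rows "-6 8 0.5 -2.5;-5.8 8.2 0 -2.5;-5.3 8.4 0 -2.5;-5 8.6 0 -2.5;-4.6 8.9 0 -2.5;-4.2 9 0 -2.5;-3.8 9.2 0 -2.5;-3.4 9.4 0 -2.5"

```text
t: 22.75
eef_pos: [0.4923, 0.106, 0.1153]
tool_rot: [0.0, 0.986, 0.164, 0.0]
contact_force: [1.0, 0.1, 1.1]
gripper_width: 0.181
grasp_force: 25.9
```

Request:
carry_out --rows "-3 9.5 0 -2.5;-2.5 9.6 0 -2.5;-2.1 9.7 0 -2.5;-1.7 9.8 0 -2.5;-1.3 9.9 0 -2.5;-0.8 9.9 0 -2.5;-0.4 10 0 -2.5;0.1 10 0 -2.5;0 0 0 0"

```text
t: 23.88
eef_pos: [0.4804, 0.185, 0.1153]
tool_rot: [-0.0, 1.0, -0.008, -0.0]
contact_force: [-1.3, 0.4, 3.4]
gripper_width: 0.181
grasp_force: 26.1
```

Request:
carry_out --rows "0.3 6.8 0 -1.7;0.7 9 0 -2.3;0.8 6 0 -1.7;0.4 3 0 -1;0 0 0 0"

```text
t: 24.5
eef_pos: [0.4825, 0.2097, 0.1154]
tool_rot: [-0.0, 0.998, -0.067, -0.0]
contact_force: [-2.3, 3.7, 2.2]
gripper_width: 0.177
grasp_force: 26.0
```

Request:
carry_out --rows "0.2 1.5 0 -0.4;0 1 0 -0.3;0 0 0 0;0 0 0 0"

```text
t: 25.0
eef_pos: [0.4829, 0.2119, 0.1153]
tool_rot: [-0.0, 0.997, -0.073, -0.0]
contact_force: [-3.0, 3.1, 3.9]
gripper_width: 0.176
grasp_force: 26.2
```

Request:
carry_out --rows "0.2 1.5 0 -0.4;0 1 0 0;0 0 0 0;0 0 0 0"

```text
t: 25.5
eef_pos: [0.4829, 0.2124, 0.1153]
tool_rot: [0.001, 0.997, -0.078, -0.0]
contact_force: [-4.0, -2.0, 7.9]
gripper_width: 0.174
grasp_force: 26.6
```

Request:
carry_out --rows "0.2 1.5 0 0;0 1.5 0 0;0 0 0 0;0 0 0 0"

```text
t: 26.0
eef_pos: [0.4829, 0.2125, 0.1152]
tool_rot: [0.003, 0.997, -0.079, -0.001]
contact_force: [-5.9, -10.0, 13.0]
gripper_width: 0.178
grasp_force: 27.4
```

Firm stop reached. Back off the commanded overshoot, then open a little and rise.

Request:
carry_out --rows "0 -2 0 0;0 -1.5 0 0;0 0 0 0"

```text
t: 26.38
eef_pos: [0.4829, 0.2123, 0.1153]
tool_rot: [0.001, 0.997, -0.077, -0.001]
contact_force: [-5.4, -2.0, 8.0]
gripper_width: 0.177
grasp_force: 26.6
```

Request:
carry_out --rows "0 0 0 0;0 0 0 0;0 0 0 0;0 0 0 0" --claw 28

```text
t: 26.88
eef_pos: [0.4836, 0.2135, 0.1152]
tool_rot: [0.0, 0.997, -0.077, 0.0]
contact_force: [0.6, 0.3, 0.3]
gripper_width: 0.33
grasp_force: 0.0
```

Request:
carry_out --rows "0 0 3 0;0 0 10 0;0 0 20 0;0 0 40 0;0 0 50 0;0 0 50 0;-5 -40 30 0;-5 -60 0 0;0 -60 0 0;0 -50 0 0"

```text
t: 28.12
eef_pos: [0.4731, 0.0012, 0.3194]
tool_rot: [0.0, 0.997, -0.078, 0.001]
contact_force: [0.7, 0.3, 0.1]
gripper_width: 0.325
grasp_force: 0.0
```

Run:
```python
from h import *
o=get_obs(); print(o["t"],o["eef_pos"],o["contact_force"],o["gripper_width"])
h=np.array([.7073,.1778]); ims=[]
for n in ["scene","side"]:
    c=cam(n)
    for r in place_of(n,"keeper_grip")[:1]:
        p=onz(c,r["centre"],.127)[:2]; d=p-h; print(n,p,r["confidence"],np.arctan2(d[1],d[0])%(2*np.pi)-np.radians(171.5))
    g=cv2.resize(c["img"],None,fx=3,fy=3,interpolation=cv2.INTER_CUBIC); u=(proj(c,(.57,.18,.1))*3).astype(int)
    ims.append(g[u[1]-250:u[1]+250,u[0]-200:u[0]+200])
cv2.imwrite("pics/j.png",np.hstack(ims))
```

```text
28.125 [0.4730614  0.00120875 0.31939931] [0.71606468 0.32304587 0.10825795] 0.3250504154012273
scene [0.48895102 0.22032348] 0.66 -0.04398950391755063
side [0.48664503 0.21632532] 0.75 -0.02449998383882024
```

View pics/j.png

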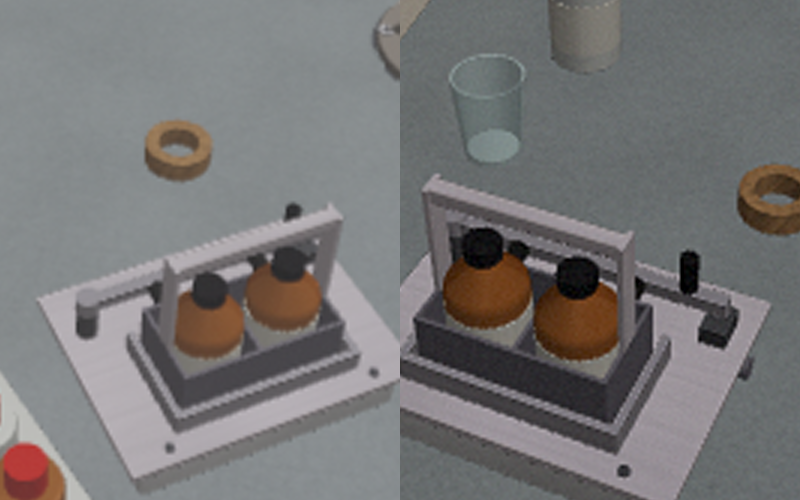

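The picture shows the keeper bar shut. It is parallel to the carrier and its free end rests on the catch. The carrier sits inside the fence with both bottles in it, and the gripper is clear.

```bash
python3 -c "
from station import *
print(hand_in())"
```

```text
the job is handed in; nothing more can be done
None
```

The carrier with both bottles stands flat inside the shaker's fence, the keeper bar is swung shut against its firm stop, the gripper is clear with no bystander touched, and the job was handed in at about 28 s; the hand-in returned no verdict.

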